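# Level the slide table and load it

### The arm

A 6-joint arm with a two-finger parallel gripper is mounted at the origin on a cart in front of the work surface, level with it; the furniture and walls round the work are solid. World frame = base frame: x ahead of the robot, y to its left, z up, the work surface at z = 0. Lengths are in mm, angles in rad, forces in N, time in s.
With the tool pointing down it reaches from about 250 to 800 mm from the base axis. Payload 8.5 kg.
Tool frame: the origin (TCP) lies where the fingers leave the gripper's body, on its centre line; the fingertips stand 73 mm ahead of it and the grasp point (between the pads) lies 54 mm ahead of it; z points along the fingers, y is the direction in which the jaws open and shut (so a half turn about z gives the same grasp; the last joint's range is limited). The gripper opens to 85 mm and grips with 20 to 120 N. Pads are 22 mm wide; open, the fingers measure 114 mm over their backs; the gripper's body (76 mm by 85 mm) begins 54 mm behind the grasp point. The pads swing forward as they close: fully open they stand 13 mm farther back than shut.
Start: joints at [1.11, 0.238, -0.013, 1.319, 0, 1.571], TCP at [233.431, 470.209, 303.876] pointing down, gripper open.
Joint ranges: [-2.66, 2.66], [-1.03, 1.9], [-1.14, 1.46], [-1.82, 2.27], [-1.45, 1.34], [-3.14, 3.14]. Speed limits (rad/s): [2.22, 2.22, 2.79, 3.14, 3.14, 3.14].

### API

Orientations are given as [roll, pitch, yaw] about the fixed x, y, z axes, in that order (R = Rz(yaw) Ry(pitch) Rx(roll)).
In Python, from cell import monitor, viewer, arm gives the robot as it stands.
- The arm moves only by the tool send_rows, never from a script. Its argument "rows" is a list of rows, each an object with "translation": the shift along the tool's x, y, z in cm, a list of three; "delta_rot": the turn, a rotation vector about the tool's x, y, z in degrees, a list of three. In form: [{"translation": [tx, ty, tz], "delta_rot": [rx, ry, rz]}, ...]. A call has 1 to 10 rows; each row shifts and turns the commanded pose from where the row before left it, along the tool's axes as they then stand; what a row does not reach is not made up. A row lasts 1/10 s, in which the tool goes at most 50 mm and 8.59 degrees, less where a joint would pass 70% of its speed; a pose out of reach is approached as far as the arm can. A call is refused whole if a number of a shift passes 5 or a number of a turn 8.59, either way. A call with a gripper value outside its range is refused whole. "jaw" is the opening, from -1 (shut) to 1 (fully open), so that 0 is half open, set as the call begins (left out, the last holds). The fingers move at their own pace and stop on an object; "newtons" is the grip in N (left out, the last holds). Time passes only in rows, so rows that do not move let the fingers close. It gives the time, the measured TCP pose, the force and the opening at its end, in the units of the state.
- monitor.read_state(): the state, without advancing time (a new reading comes with each control period).
- viewer.capture(name): name is "scene" or "top" or "wrist"; returns the picture (384x512x3 uint8, red, green, blue); there is no depth.
- viewer.camera_params(name): a dict with "vertical_fov" (degrees; the focal length in pixels is half the picture's height over the tangent of half this angle, whatever the lens; pixels are square), "cx", "cy" (the principal point, pixels), "dist" ([k1, k2, p1, p2, k3] as OpenCV has them; the pictures are not rectified), "R" (3x3) and "t" (3): a world point X has camera coordinates R X + t; the wrist camera has in their place "mount" (4x4, takes a point from camera to tool coordinates, whose origin is the TCP and whose axes are the flange's). Camera axes: x right, y down, z forward; pixel columns grow to the right and rows downward; lengths in mm; the calibration is good to about 2 mm. A picture is of the moment at which its call begins: read the wrist's pose just before it. camera_params takes no time and is no camera call.
- arm.sign_off(): hands the job in, once; it reports no verdict.
The state is a dict: "time": time; "joint_pos": joint angles; "qvel": joint speeds; "joint_torque": joint torques, N m; "ee_pos": TCP position; "orientation": TCP orientation; "contact_force": force on the tool from outside, world axes, zero at the start; "wrist_torque": the same for the moment, N m; "gripper_width": opening from 0.0 (shut) to 1.0 (fully open).
Only numpy, scipy, OpenCV 4.12 (cv2) and the standard library are available. Lean on these libraries where they do the work, as an engineer would, in place of code of your own. Each camera call takes 0.05 s, during which the arm holds its last target. There are 200 camera calls.

### The job

Freshly mounted slides have to lie flat while they set. First level the empty grey table by turning its blue and its orange winged foot screws until the white bubble of each of its two green vials lies between the vial's two black lines; then lift the brown wooden slide box from the desk and set it gently on the table inside the white outline, squared up with it, both bubbles still between their lines. Leave the other things on the desk alone.

Things in the scene. Friction and masses are not known exactly. Their poses are not given: they have to be found in the camera images.
- plate: grey table plate, 200 (x) x 240 (y) mm, on a fixed black base; origin on the desk under its middle when level; top 50 mm above the desk; x points away from its front edge, y to its left. It tilts by up to 2 degrees on a ball foot at its back left corner (x +78, y +95 mm), a blue foot screw front left (x -75, y +95) and an orange one back right (x +78, y -98)
- vial_x (a point): centre of the left vial: green window in a 70 x 22 mm housing 10 mm high, along the plate's x axis at plate x +4, y +95 mm, two black lines across it 24 mm apart; axes as the plate. It answers only to the blue screw: a radian clockwise seen from above raises the plate's front edge and moves the bubble 14 mm towards it (-x of the plate); counter-clockwise the reverse
- bubble_x (a point): centre of the white bubble (14 mm long, 7 mm wide) of the left vial; it moves along the plate's x axis towards the higher end. It lies between the lines when within 5 mm of vial_x
- vial_y (a point): centre of the back vial: green window in a 70 x 22 mm housing 10 mm high, along the plate's y axis at plate x +78, y -4 mm, two black lines across it 24 mm apart; axes as the plate. It answers only to the orange screw: a radian clockwise seen from above raises the plate's right edge and moves the bubble 14 mm towards it (-y of the plate); counter-clockwise the reverse
- bubble_y (a point): centre of the white bubble (14 mm long, 7 mm wide) of the back vial; it moves along the plate's y axis towards the higher end. It lies between the lines when within 5 mm of vial_y
- blue_screw_wing (a point): grip point of the blue foot screw's wing, 95 mm above the desk, 45 above the plate. The wing is an upright bar 64 mm long (this point's x axis), 14 thick (y), 30 high (13 above this point). Stiff (0.12 N m), stays where left; stops 1.6 rad either way from level, starts 0.65 to 1.3 rad off; wing angle when level varies, within 0.4 rad of the plate's x axis. Rises with the plate, 3 mm per rad
- orange_screw_wing (a point): grip point of the orange foot screw's wing, 95 mm above the desk, 45 above the plate. The wing is an upright bar 64 mm long (this point's x axis), 14 thick (y), 30 high (13 above this point). Stiff (0.12 N m), stays where left; stops 1.6 rad either way from level, starts 0.65 to 1.3 rad off; wing angle when level varies, within 0.4 rad of the plate's x axis. Rises with the plate, 4 mm per rad
- field (a point): centre of the white rectangular outline on the plate's top, 90 mm (x) by 113 mm (y) inside; at plate x -35, y -30 mm; axes as the plate
- slide_case: closed brown wooden slide box, 66 mm (x) x 89 mm (y) x 31 mm high, 0.09 kg, lid fixed; origin at the centre of its underside. Take it across its x width: the sides stand 62 mm apart (a small clasp and hinge make up the 66)
- glass_beaker: bystander: glass beaker with a rod, 70 mm wide, 166 mm high, behind the table; origin at the centre of its underside
- bottle_blue: bystander: stoppered blue bottle, 99 mm across, 238 mm high, behind the table; origin at the centre of its underside
- tape: bystander: roll of tape, 62 mm across, 18 mm high, in front of the table; origin at the centre of its underside
- brown_dropper: bystander: brown dropper bottle, 30 mm across, 97 mm high, in front of the table; origin at the centre of its underside

How it is judged:
By the outcome, as a careful person would: the job done as asked, in the order asked, and still so for the second after the job is handed in, with the robot touching nothing.
It also fails if it takes over 56 s, if anything falls off the work surface, if the arm or the gripper's body presses on something with over 40 N, if the wrist force passes 120 N, or if a joint passes its speed limit or range.

## Working session

There is one attempt and no reset: what is moved stays moved. The work goes in short steps, Python scripts to look and compute and a tool call to move; the robot and the scene stay as the last step left them, time stands still between calls to the robot, and variables do not carry over. Pictures are saved under pics/ and viewed, about 8 in all and at most 12, crops included, and the job is handed in when it is done.

Besides the shell and the picture viewer there is one more tool, called after ">>>" by a JSON object that holds its "name" and its "arguments". send_rows: Moves the arm, as the interface text tells. Its arguments: {"type":"object","properties":{"rows":{"type":"array","items":{"type":"object","properties":{"translation":{"type":"array","items":{"type":"number"}},"delta_rot":{"type":"array","items":{"type":"number"}}}}},"jaw":{"type":"number"},"newtons":{"type":"number"}},"required":["rows"]}

```bash
mkdir -p pics; cat > h.py <<'E'
import numpy as np, cv2
from cell import monitor, viewer, arm
from scipy.spatial.transform import Rotation as Ro
def cam(n,pose=None):
    p=viewer.camera_params(n); f=192/np.tan(np.radians(p["vertical_fov"])/2)
    K=np.array([[f,0,p["cx"]],[0,f,p["cy"]],[0,0,1]]); d=np.array(p["dist"],float)
    if "R" in p: R=np.array(p["R"]);t=np.array(p["t"])
    else:
        M=np.array(p["mount"]);T=np.eye(4);T[:3,:3]=Ro.from_euler('xyz',pose[1]).as_matrix();T[:3,3]=pose[0]
        C=np.linalg.inv(T@M);R=C[:3,:3];t=C[:3,3]
    return K,d,R,t
def ray(n,uv,z,pose=None):
    K,d,R,t=cam(n,pose); q=cv2.undistortPoints(np.array(uv,float).reshape(-1,1,2),K,d)[:,0]
    D=np.c_[q,np.ones(len(q))]@R; c=-R.T@t
    return c+D*((np.broadcast_to(z,len(q))-c[2])/D[:,2])[:,None]
def proj(n,X,pose=None):
    K,d,R,t=cam(n,pose); return cv2.projectPoints(np.array(X,float).reshape(-1,1,3),cv2.Rodrigues(R)[0],t,K,d)[0][:,0]
def pose():
    s=monitor.read_state(); return s["ee_pos"],s["orientation"]
def save(n,f,crop=None,k=1):
    im=viewer.capture(n); cv2.imwrite("pics/raw_"+f,im[:,:,::-1])
    if crop: x,y,w,h=crop; im=im[y:y+h,x:x+w]
    cv2.imwrite("pics/"+f,cv2.resize(im[:,:,::-1],None,fx=k,fy=k,interpolation=cv2.INTER_CUBIC))
E
python3 - <<'E'
from h import *
print(monitor.read_state())
for n in("top","scene"):
    save(n,n+"1.png",None,1.5)
    K,d,R,t=cam(n);print(n,K[0,0],d,-R.T@t,R)
print(viewer.camera_params("wrist"))
E
```

```text
{'time': 0.0, 'joint_pos': array([ 1.10998631e+00,  2.38805466e-01, -1.41984994e-02,  1.31922834e+00,
       -3.52363889e-05,  1.57076466e+00]), 'qvel': array([ 1.22392679e-03, -7.71640519e-04, -3.96680028e-05, -2.39860095e-03,
       -1.20436566e-03, -2.29774369e-04]), 'joint_torque': array([ 7.63479620e-04, -5.38782227e+01,  3.46435404e+01,  1.83214818e-02,
       -1.54627246e-04,  7.31727084e-06]), 'ee_pos': array([233.33020422, 469.97123162, 303.28631972]), 'orientation': array([-3.14015667e+00,  3.51908805e-05,  2.68081435e+00]), 'contact_force': array([ 0.58302419, -0.31960074,  0.60767544]), 'wrist_torque': array([-0.02462587,  0.0362641 , -0.01036039]), 'gripper_width': 0.9991111614415911}
top 388.8334291810831 [-0.12795436  0.          0.          0.          0.        ] [ 414.4209372    42.84696663 1330.87419148] [[ 0.01362692 -0.99990636 -0.00125383]
 [-0.99494983 -0.01343464 -0.09947028]
 [ 0.09944412  0.00260297 -0.99503974]]
scene 421.13078896803944 [-0.15352614  0.          0.          0.          0.        ] [  63.80784026 -776.53766552  569.17447435] [[ 0.85379446 -0.52060438  0.00246964]
 [-0.22789471 -0.37800545 -0.89731593]
 [ 0.46808014  0.76556056 -0.44138194]]
{'vertical_fov': 71.56487905310368, 'cx': 255.68477637982159, 'cy': 190.34047352416184, 'dist': array([-0.04930038,  0.        ,  0.        ,  0.        ,  0.        ]), 'mount': array([[ 1.48872759e-04, -9.63864679e-01, -2.66392301e-01,
         6.67173870e+01],
       [ 9.99999878e-01,  1.82646741e-05,  4.92762239e-04,
        -3.74993661e-01],
       [-4.70090549e-04, -2.66392342e-01,  9.63864565e-01,
        -6.93044413e+01],
       [ 0.00000000e+00,  0.00000000e+00,  0.00000000e+00,
         1.00000000e+00]])}
```

View pics/top1.png

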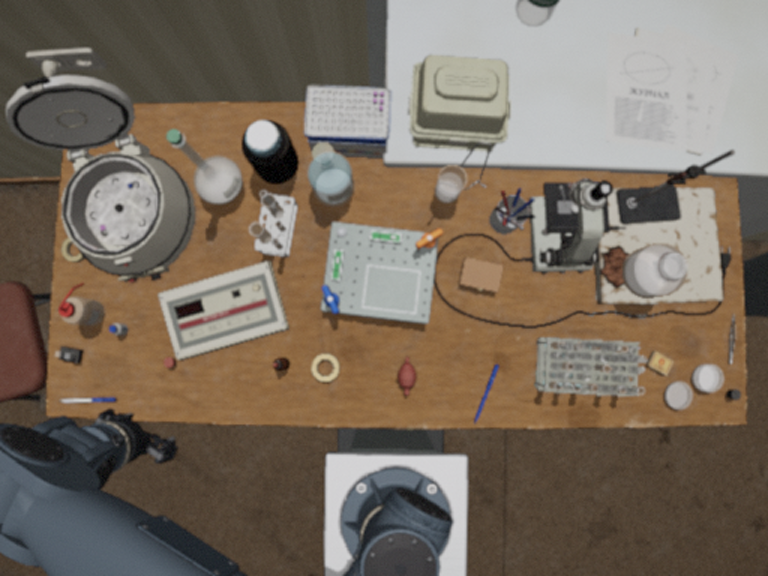

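View pics/scene1.png

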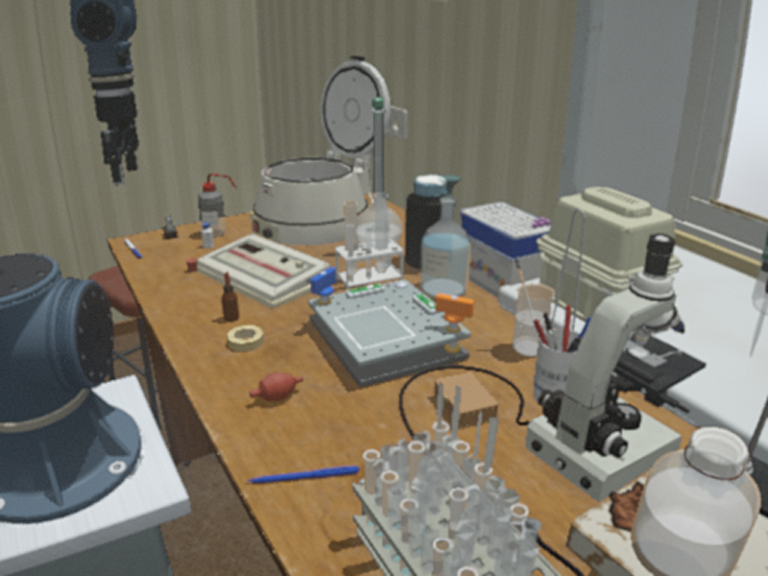

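The top view shows the plate at about (380,272), the blue wing at (331,299), the orange wing at (429,239) and the box at (481,276). The pixels are from the 1.5x picture. I'll enlarge it to read them more closely.

```bash
python3 - <<'E'
import cv2
im=cv2.imread("pics/raw_top1.png")[140:225,205:345]
cv2.imwrite("pics/c1.png",cv2.resize(im,None,fx=5.5,fy=5.5,interpolation=cv2.INTER_CUBIC))
E
```

```text
(no output)
```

View pics/c1.png

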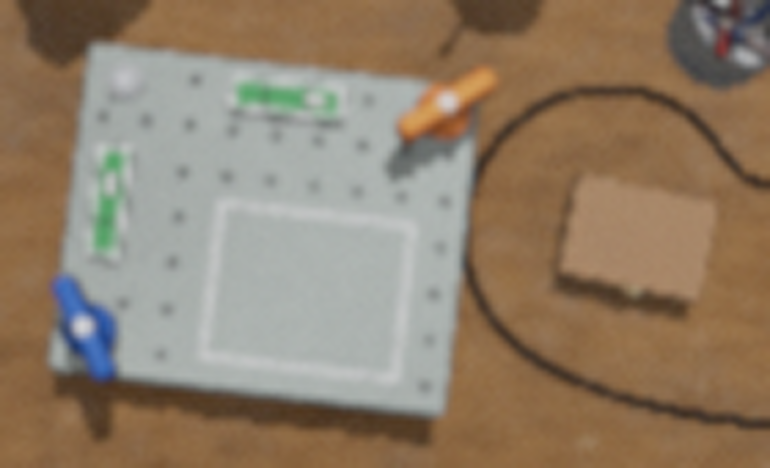

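```bash
python3 - <<'E'
from h import *
def T(p,z): return ray("top",np.array(p)/5.5+[205-.4,140-.4],z)
def show(n,p,z):
    X=T(p,z);print(n,X[:,:2].round(0).tolist(),X.mean(0).round(1));return X
P=show("plate BL BR FR FL",[(93,43),(480,85),(442,412),(52,370)],50)
for a,b in((0,1),(1,2)): print(np.linalg.norm(P[a]-P[b]))
yv=P[0]+P[3]-P[1]-P[2];print("yaw",np.arctan2(-yv[0],yv[1]))
show("field",[(218,202),(412,222),(396,380),(202,358)],50)
B=show("box",[(582,175),(717,200),(695,300),(560,265)],31)
for a,b in((0,1),(1,2),(2,3)): print(np.linalg.norm(B[a]-B[b]))
yv=B[0]+B[3]-B[1]-B[2];print("yaw",np.arctan2(-yv[0],yv[1]))
for n,p in(("blue",[(62,282),(103,376)]),("orange",[(404,132),(491,73)])):
    X=show(n,p,108);d=X[0]-X[1];print(np.hypot(*d[:2]),np.arctan2(d[1],d[0]))
    print("ctr",T([np.mean(p,0)],108))
print("vials",T([(108,203)],60),T([(289,97)],60),"bub",T([(108,193)],58),T([(318,100)],58))
E
```

```text
plate BL BR FR FL [[671.0, 151.0], [648.0, -85.0], [449.0, -63.0], [471.0, 171.0]] [559.9  43.2  50. ]
236.9328205522386
199.83709935100893
yaw -0.09487048478024514
field [[574.0, 73.0], [564.0, -44.0], [468.0, -35.0], [480.0, 81.0]] [521.4  18.5  50. ]
box [[596.0, -150.0], [582.0, -234.0], [520.0, -220.0], [541.0, -137.0]] [ 559.8 -185.1   31. ]
84.88740234527934
63.53740797614483
85.68371297752788
yaw -0.20500925720173854
blue [[519.0, 160.0], [466.0, 136.0]] [492.6 148.  108. ]
59.06063807218964 0.4314116520259136
ctr [[492.54433502 147.99643195 108.        ]]
orange [[609.0, -35.0], [645.0, -86.0]] [626.9 -60.7 108. ]
61.61117125673485 2.183417389654549
ctr [[626.85211043 -60.64107519 108.        ]]
vials [[571.42613955 138.47102381  60.        ]] [[637.17725132  30.82658797  60.        ]] bub [[577.72177344 138.750072    58.        ]] [[635.93502924  13.30023281  58.        ]]
```

```bash
cat >> h.py <<'E'
def plan(x,y,z,yaw):
    p,o=pose(); d=(yaw-o[2]+np.pi/2)%np.pi-np.pi/2 if False else yaw-o[2]
    d=(d+np.pi)%(2*np.pi)-np.pi
    c,s=np.cos(o[2]+d),np.sin(o[2]+d); v=np.array([x,y,z])-p
    print("yaw",o[2].round(4),"turn rz deg",-np.degrees(d).round(2)," then shift cm",(np.array([v[0]*c+v[1]*s, v[0]*s-v[1]*c,-v[2]])/10).round(2)," (shift first: ",end="")
    c,s=np.cos(o[2]),np.sin(o[2]);print((np.array([v[0]*c+v[1]*s, v[0]*s-v[1]*c,-v[2]])/10).round(2),")")
E
python3 -c "
from h import *
plan(493,147,260,.43+np.pi)"
```

```text
yaw 2.6808 turn rz deg -51.04  then shift cm [-10.14 -40.18   4.33]  (shift first: [-37.62 -17.38   4.33] )
```

>>> {"name": "send_rows", "arguments": {"rows": [{"translation": [0,0,0],"delta_rot": [0,0,-8.5]},{"translation": [0,0,0],"delta_rot": [0,0,-8.5]},{"translation": [0,0,0],"delta_rot": [0,0,-8.5]},{"translation": [0,0,0],"delta_rot": [0,0,-8.5]},{"translation": [0,0,0],"delta_rot": [0,0,-8.5]},{"translation": [0,0,0],"delta_rot": [0,0,-8.5]}]}}

```text
time: 0.7
ee_pos: [233.4, 470.1, 303.5]
orientation: [-3.141, -0.001, -2.706]
contact_force: [0.2, -0.2, -0.1]
gripper_width: 1.001
```

>>> {"name": "send_rows", "arguments": {"rows": [{"translation": [-1,-4,0.4],"delta_rot": [0,0,0]},{"translation": [-1,-4,0.4],"delta_rot": [0,0,0]},{"translation": [-1,-4,0.4],"delta_rot": [0,0,0]},{"translation": [-1,-4,0.4],"delta_rot": [0,0,0]},{"translation": [-1,-4,0.4],"delta_rot": [0,0,0]},{"translation": [-1,-4,0.4],"delta_rot": [0,0,0]},{"translation": [-1,-4,0.4],"delta_rot": [0,0,0]},{"translation": [-1,-4,0.4],"delta_rot": [0,0,0]},{"translation": [-1,-4,0.4],"delta_rot": [0,0,0]},{"translation": [-1,-4,0.4],"delta_rot": [0,0,0]}]}}

```text
time: 1.7
ee_pos: [491.5, 146.5, 263.5]
orientation: [3.142, -0.0, -2.712]
contact_force: [0.3, 1.0, 0.4]
gripper_width: 1.001
```

>>> {"name": "send_rows", "arguments": {"rows": [{"translation": [0,0,0],"delta_rot": [0,0,0]},{"translation": [0,0,0],"delta_rot": [0,0,0]},{"translation": [0,0,0],"delta_rot": [0,0,0]}]}}

```text
time: 2.0
ee_pos: [490.4, 148.5, 263.7]
orientation: [3.141, -0.001, -2.712]
contact_force: [0.0, 0.4, 1.2]
gripper_width: 0.997
```

```bash
python3 - <<'E'
from h import *
p=pose();print(p,monitor.read_state()["joint_pos"])
save("wrist","w1.png",None,1.5)
print(proj("wrist",[[493,147,108],[573,137.4,60],[577.7,138,58],[637,31,60]],p)*1.5)
E
```

```text
(array([490.35983009, 148.50784516, 263.74785537]), array([ 3.14128533e+00, -7.08006235e-04, -2.71205512e+00])) [ 2.93978394e-01  2.33981953e-01 -1.23335404e-01  1.21422201e+00
  2.08819310e-04 -1.35559111e-01]
[[380.41208857 296.73219987]
 [325.20665208 365.35697632]
 [323.96700564 369.54331209]
 [167.22902116 380.50368323]]
```

View pics/w1.png

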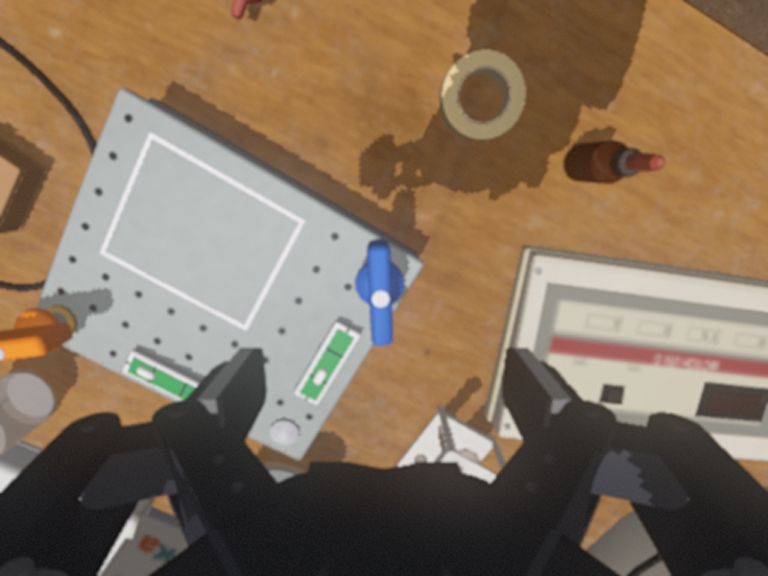

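The blue wing's hub is at (380,298), as predicted, and its ends are at (377,242) and (382,343). Bubble_x is at (320,377), bubble_y at (145,373).

```bash
python3 - <<'E'
from h import *
p=(np.array([490.36,148.51,263.75]),np.array([3.14128533,-7.08e-4,-2.71205512]))
W=lambda uv,z:ray("wrist",np.array(uv)/1.5,z,p)
P=W([(122,90),(422,262)],50);print("FR,FL",P);d=P[1]-P[0];yaw=np.arctan2(-d[0],d[1]);print("yaw",yaw,np.hypot(*d[:2]))
R=np.array([[np.cos(yaw),-np.sin(yaw)],[np.sin(yaw),np.cos(yaw)]])
F=W([(150,134),(303,222),(246,328),(102,253)],50);fc=F.mean(0)[:2];print("field",F.round(0),fc)
o=fc-R@[-35,-30];print("plate origin",o)
for n,q in(("blue",(-75,95)),("or",(78,-98)),("vx",(4,95)),("vy",(78,-4))):print(n,o+R@q)
X=W([(377,242),(382,343)],108);d=X[1]-X[0];print("blue",X.mean(0),np.arctan2(d[1],d[0]),np.hypot(*d[:2]))
print("bubbles plate",(W([(320,377),(145,373),(353,328),(305,399)],60)[:,:2]-o)@R)
E
```

```text
FR,FL [[450.12360482 -62.86931511  50.        ]
 [472.89935996 170.45028599  50.        ]]
yaw -0.09730782650987356 234.42860593570455
field [[469. -37.  50.]
 [482.  81.  50.]
 [575.  71.  50.]
 [564. -47.  50.]] [522.64540063  17.33112543]
plate origin [560.39445714  43.78880358]
blue [494.97891929 145.62596481]
or [628.50433997 -61.32562864]
vx [573.60519621 137.9507724 ]
vy [637.63684739  32.22968819]
blue [491.83617981 145.93732038 108.        ] 0.47444950649737694 62.013551093759915
bubbles plate [[ 14.09557258  95.52895727]
 [ 80.55037965 -22.86548314]
 [-33.44110486  97.89955701]
 [ 36.84042401  94.27443432]]
```

>>> {"name": "send_rows", "arguments": {"rows": [{"translation": [-0.17,-0.36,2.5],"delta_rot": [0,0,-1.4]},{"translation": [0,0,3.2],"delta_rot": [0,0,0]},{"translation": [0,0,3],"delta_rot": [0,0,0]},{"translation": [0,0,2],"delta_rot": [0,0,0]},{"translation": [0,0,1],"delta_rot": [0,0,0]},{"translation": [0,0,0],"delta_rot": [0,0,0]},{"translation": [0,0,0],"delta_rot": [0,0,0]}], "jaw": 0}}

```text
time: 2.75
ee_pos: [494.1, 146.2, 147.7]
orientation: [-3.141, 0.001, -2.687]
contact_force: [-0.7, -0.4, 0.2]
gripper_width: 0.5
```

>>> {"name": "send_rows", "arguments": {"rows": [{"translation": [0,0,0],"delta_rot": [0,0,0]},{"translation": [0,0,0],"delta_rot": [0,0,0]},{"translation": [0,0,0],"delta_rot": [0,0,0]},{"translation": [0,0,0],"delta_rot": [0,0,0]},{"translation": [0,0,0],"delta_rot": [0,0,0]},{"translation": [0,0,0],"delta_rot": [0,0,0]},{"translation": [0,0,0],"delta_rot": [0,0,0]}], "jaw": -1, "newtons": 40}}

```text
time: 3.45
ee_pos: [494.7, 146.4, 149.5]
orientation: [3.141, 0.004, -2.687]
contact_force: [-4.9, 3.2, 18.3]
gripper_width: 0.155
```

```bash
python3 -c "
from h import *
s=monitor.read_state();print(s['ee_pos'],s['orientation'],s['contact_force'],s['wrist_torque'],s['gripper_width'])"
```

```text
[494.66809733 146.39317833 149.48680772] [ 3.1410502   0.00405251 -2.6870991 ] [-4.87668727  3.182978   18.25211347] [0.28267289 0.9328123  0.16486761] 0.15515451864958382
```

>>> {"name": "send_rows", "arguments": {"rows": [{"translation": [0,0,-0.2],"delta_rot": [0,0,5.4]},{"translation": [0,0,-0.03],"delta_rot": [0,0,5.4]},{"translation": [0,0,-0.03],"delta_rot": [0,0,5.4]},{"translation": [0,0,-0.03],"delta_rot": [0,0,5.4]},{"translation": [0,0,-0.03],"delta_rot": [0,0,5.4]},{"translation": [0,0,-0.03],"delta_rot": [0,0,5.4]},{"translation": [0,0,-0.03],"delta_rot": [0,0,5.4]},{"translation": [0,0,-0.03],"delta_rot": [0,0,5.4]},{"translation": [0,0,0],"delta_rot": [0,0,0]},{"translation": [0,0,0],"delta_rot": [0,0,0]}]}}

```text
time: 4.45
ee_pos: [495.1, 146.4, 152.2]
orientation: [3.139, 0.002, 2.842]
contact_force: [1.4, 4.6, 1.7]
gripper_width: 0.158
```

>>> {"name": "send_rows", "arguments": {"rows": [{"translation": [0,0,0],"delta_rot": [0,0,0]},{"translation": [0,0,0],"delta_rot": [0,0,0]},{"translation": [0,0,0],"delta_rot": [0,0,0]}], "jaw": 0}}

```text
time: 4.75
ee_pos: [493.8, 145.4, 151.2]
orientation: [-3.141, 0.0, 2.842]
contact_force: [0.1, -0.2, -0.2]
gripper_width: 0.499
```

```bash
python3 -c "
from h import *
plan(628.5,-61.3,260,2.183)"
```

```text
yaw 2.8415 turn rz deg 37.73  then shift cm [-24.65  -0.86 -10.88]  (shift first: [-18.98 -15.76 -10.88] )
```

>>> {"name": "send_rows", "arguments": {"rows": [{"translation": [0,0,-3],"delta_rot": [0,0,0]},{"translation": [0,0,-4],"delta_rot": [0,0,0]},{"translation": [0,0,-3.9],"delta_rot": [0,0,7.5]},{"translation": [0,0,0],"delta_rot": [0,0,7.5]},{"translation": [0,0,0],"delta_rot": [0,0,7.5]},{"translation": [0,0,0],"delta_rot": [0,0,7.5]},{"translation": [0,0,0],"delta_rot": [0,0,7.7]}]}}

```text
time: 5.45
ee_pos: [493.8, 145.4, 260.0]
orientation: [-3.141, 0.0, 2.178]
contact_force: [-0.1, -0.1, 0.5]
gripper_width: 0.5
```

>>> {"name": "send_rows", "arguments": {"rows": [{"translation": [-4.1,-0.14,0],"delta_rot": [0,0,0]},{"translation": [-4.1,-0.14,0],"delta_rot": [0,0,0]},{"translation": [-4.1,-0.14,0],"delta_rot": [0,0,0]},{"translation": [-4.1,-0.14,0],"delta_rot": [0,0,0]},{"translation": [-4.1,-0.14,0],"delta_rot": [0,0,0]},{"translation": [-4.1,-0.14,0],"delta_rot": [0,0,0]},{"translation": [0,0,0],"delta_rot": [0,0,0]},{"translation": [0,0,0],"delta_rot": [0,0,0]},{"translation": [0,0,0],"delta_rot": [0,0,0]}]}}

```text
time: 6.35
ee_pos: [627.9, -60.0, 259.8]
orientation: [-3.141, -0.001, 2.184]
contact_force: [-0.7, 0.6, -0.6]
gripper_width: 0.499
```

```bash
python3 - <<'E'
from h import *
p=pose();print(np.array(p).tolist())
save("wrist","w2.png",None,1.5)
E
```

```text
[[627.8947684409183, -60.02457203726916, 259.81509566200805], [-3.140886376894686, -0.0007230433085907428, 2.183689326147931]]
```

View pics/w2.png

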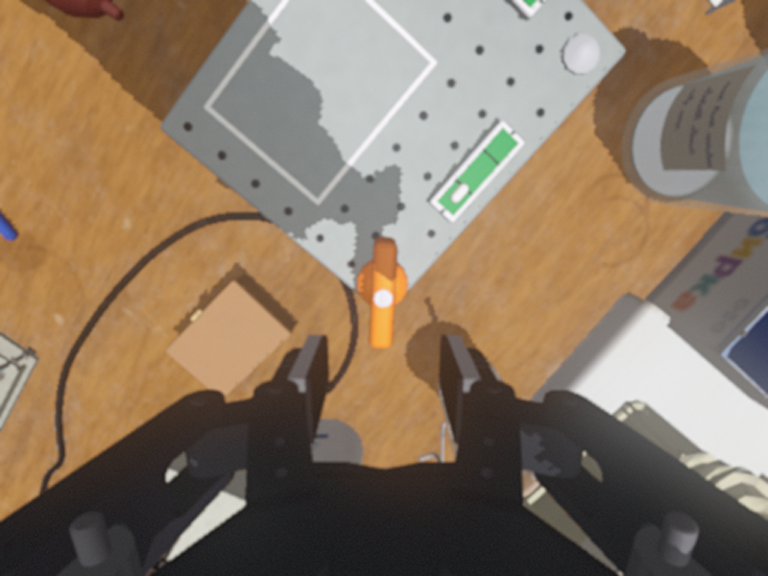

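```bash
python3 - <<'E'
from h import *
p=(np.array([627.895,-60.025,259.815]),np.array([-3.140886,-7.23e-4,2.183689]))
W=lambda uv,z:ray("wrist",np.array(uv)/1.5,z,p)
yaw=-.096;o=np.array([560.4,43.8]);R=np.array([[np.cos(yaw),-np.sin(yaw)],[np.sin(yaw),np.cos(yaw)]])
X=W([(385,240),(381,347)],108);d=X[1]-X[0];print("or",W([(383,298)],109),X.mean(0),np.arctan2(d[1],d[0]),np.hypot(*d[:2]))
print("by plate",(W([(459,192),(435,206),(519,132)],60)[:,:2]-o)@R)
print("beaker top img z166/100/0",[ray("top",[(452/1.5,183/1.5)],z)[0].round(0).tolist() for z in(100,0)], "wrist dark circle z0",W([(435,335)],0))
print("beaker scene z0",ray("scene",[(532/1.5,350/1.5)],0), ray("scene",[(537/1.5,288/1.5)],100))
print("project beaker guess wrist",proj("wrist",[[755,-70,0],[755,-70,95]],p)*1.5)
print("box",W([(236,281),(293,332),(222,395),(167,350),(196,314)],31).round(1).tolist())
E
```

```text
or [[628.50984079 -61.45507191 109.        ]] [627.78414267 -60.50066522 108.        ] -0.9939334936943669 64.61471513922778
by plate [[ 78.16574719 -21.69885537]
 [ 72.31810505 -38.78672351]
 [ 81.49061079  31.08237836]]
beaker top img z166/100/0 [[749.0, -111.0, 100.0], [776.0, -124.0, 0.0]] wrist dark circle z0 [[705.18986353 -90.67739218   0.        ]]
beaker scene z0 [[ 760.56372669 -116.95407363    0.        ]] [[786.44632593 -86.3091404  100.        ]]
project beaker guess wrist [[493.07058587 347.03247617]
 [529.97573735 405.3545187 ]]
box [[541.0, -135.7, 31.0], [599.7, -146.2, 31.0], [580.2, -230.4, 31.0], [522.6, -220.5, 31.0], [527.9, -178.2, 31.0]]
```

>>> {"name": "send_rows", "arguments": {"rows": [{"translation": [-0.12,-0.03,2.5],"delta_rot": [0,0,1.6]},{"translation": [0,0,3.2],"delta_rot": [0,0,0]},{"translation": [0,0,2.8],"delta_rot": [0,0,0]},{"translation": [0,0,1.3],"delta_rot": [0,0,0]},{"translation": [0,0,0.7],"delta_rot": [0,0,0]},{"translation": [0,0,0],"delta_rot": [0,0,0]}]}}

```text
time: 7.0
ee_pos: [628.8, -61.2, 155.1]
orientation: [-3.141, -0.0, 2.156]
contact_force: [-0.2, -0.1, 1.0]
gripper_width: 0.497
```

>>> {"name": "send_rows", "arguments": {"rows": [{"translation": [0,0,0],"delta_rot": [0,0,0]},{"translation": [0,0,0],"delta_rot": [0,0,0]},{"translation": [0,0,0],"delta_rot": [0,0,0]},{"translation": [0,0,0],"delta_rot": [0,0,0]},{"translation": [0,0,-0.1],"delta_rot": [0,0,0]},{"translation": [0,0,-0.1],"delta_rot": [0,0,0]}], "jaw": -1}}

```text
time: 7.6
ee_pos: [628.5, -62.4, 157.3]
orientation: [-3.14, 0.001, 2.155]
contact_force: [-1.2, -3.9, -8.2]
gripper_width: 0.156
```

>>> {"name": "send_rows", "arguments": {"rows": [{"translation": [0,0,0.05],"delta_rot": [0,0,-7.3]},{"translation": [0,0,0.05],"delta_rot": [0,0,-7.3]},{"translation": [0,0,0.05],"delta_rot": [0,0,-7.3]},{"translation": [0,0,0.05],"delta_rot": [0,0,-7.3]},{"translation": [0,0,0.05],"delta_rot": [0,0,-7.3]},{"translation": [0,0,0.05],"delta_rot": [0,0,-7.3]},{"translation": [0,0,0.05],"delta_rot": [0,0,-7.3]},{"translation": [0,0,0.05],"delta_rot": [0,0,-7.3]},{"translation": [0,0,0.05],"delta_rot": [0,0,-7.3]},{"translation": [0,0,0.05],"delta_rot": [0,0,-7.3]}]}}

```text
time: 8.6
ee_pos: [628.7, -61.6, 152.2]
orientation: [3.141, -0.0, -2.849]
contact_force: [-2.4, -0.9, -0.7]
gripper_width: 0.152
```

>>> {"name": "send_rows", "arguments": {"rows": [{"translation": [0,0,0],"delta_rot": [0,0,0]},{"translation": [0,0,0],"delta_rot": [0,0,0]}]}}

```text
time: 8.8
ee_pos: [628.8, -61.8, 152.2]
orientation: [-3.141, -0.0, -2.857]
contact_force: [-3.0, -1.4, 0.4]
gripper_width: 0.158
```

Next I release, rise and check both bubbles from the same height, heading towards the box.

>>> {"name": "send_rows", "arguments": {"rows": [{"translation": [0,0,0],"delta_rot": [0,0,0]},{"translation": [0,0,0],"delta_rot": [0,0,0]},{"translation": [0,0,0],"delta_rot": [0,0,0]},{"translation": [0,0,-3],"delta_rot": [0,0,0]},{"translation": [0,0,-4],"delta_rot": [0,0,0]},{"translation": [0,0,-4],"delta_rot": [0,0,0]}], "jaw": 0}}

```text
time: 9.4
ee_pos: [628.8, -61.5, 263.1]
orientation: [3.141, -0.0, -2.854]
contact_force: [1.0, -0.9, -0.4]
gripper_width: 0.5
```

```bash
python3 - <<'E'
from h import *
plan(575,-10,300,-.1-np.pi)
for q in((560,-185,300),(575,-10,300),(640,-80,300)):
  for yaw in(-.1-np.pi,-.1):
    print(q,yaw,proj("wrist",[[573.6,138,60],[637.6,32,60],[560,-185,31]],(np.array(q,float),np.array([np.pi,0,yaw]))).round(0).tolist())
E
```

```text
yaw -2.8543 turn rz deg 22.19  then shift cm [ 5.86  4.59 -3.69]  (shift first: [ 3.7   6.47 -3.69] )
(560, -185, 300) -3.241592653589793 [[518.0, 161.0], [432.0, 219.0], [256.0, 171.0]]
(560, -185, 300) -0.1 [[2.0, 191.0], [64.0, 129.0], [256.0, 171.0]]
(575, -10, 300) -3.241592653589793 [[380.0, 162.0], [295.0, 221.0], [122.0, 173.0]]
(575, -10, 300) -0.1 [[135.0, 189.0], [214.0, 125.0], [391.0, 169.0]]
(640, -80, 300) -3.241592653589793 [[442.0, 100.0], [350.0, 164.0], [165.0, 116.0]]
(640, -80, 300) -0.1 [[95.0, 242.0], [164.0, 186.0], [338.0, 220.0]]
```

>>> {"name": "send_rows", "arguments": {"rows": [{"translation": [0,0,-1.2],"delta_rot": [0,0,7.4]},{"translation": [0,0,-1.2],"delta_rot": [0,0,7.4]},{"translation": [0,0,-1.2],"delta_rot": [0,0,7.4]},{"translation": [3,2.3,0],"delta_rot": [0,0,0]},{"translation": [2.9,2.3,0],"delta_rot": [0,0,0]},{"translation": [0,0,0],"delta_rot": [0,0,0]},{"translation": [0,0,0],"delta_rot": [0,0,0]},{"translation": [0,0,0],"delta_rot": [0,0,0]}], "jaw": 1}}

```text
time: 10.2
ee_pos: [575.4, -10.3, 298.2]
orientation: [-3.142, 0.001, 3.042]
contact_force: [0.3, -0.5, 1.2]
gripper_width: 1.0
```

```bash
python3 - <<'E'
from h import *
p=pose();print(np.array(p).tolist())
save("wrist","w3.png",(80,40,360,250),2.2)
print(((proj("wrist",[[573.6,138,60],[637.6,32,60]],p)-[80,40])*2.2).round(0).tolist())
E
```

```text
[[575.4438203800156, -10.286705940202182, 298.2145983719108], [-3.141509332135234, 0.0010221372107741544, 3.041710860827723]]
[[663.0, 268.0], [473.0, 398.0]]
```

View pics/w3.png

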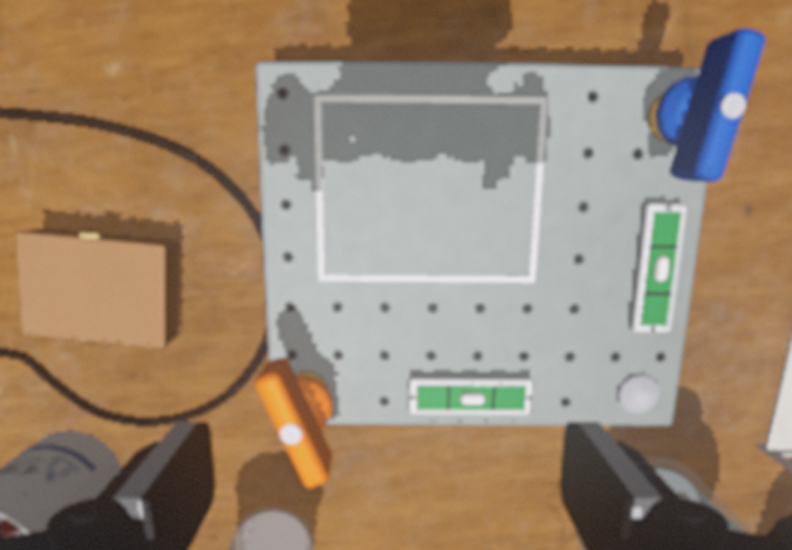

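Both bubbles are centred. Bubble_x is at row 269 with lines at 245 and 293; bubble_y is at column 473 with lines at 448 and 493. The box top's corners are at (18,233), (165,243), (163,346) and (23,333).

```bash
python3 - <<'E'
from h import *
p=(np.array([575.44,-10.29,298.21]),np.array([-3.141509,.001022,3.04171]))
W=lambda uv,z:ray("wrist",np.array(uv)/2.2+[80-.27,40-.27],z,p)
B=W([(18,233),(165,243),(163,346),(23,333)],31)[:,:2];print("box",B.round(1).tolist(),B.mean(0),[np.linalg.norm(B[i]-B[i-1]).round(1) for i in range(4)])
for a,b in((0,1),(3,2)):
    d=B[b]-B[a];print("yaw",np.arctan2(-d[0],d[1]))
F=W([(318,99),(544,102),(533,280),(320,278)],50)[:,:2];print("field",F.round(1).tolist(),F.mean(0),[np.linalg.norm(F[i]-F[i-1]).round(1) for i in range(4)])
for a,b in((0,1),(3,2)):
    d=F[b]-F[a];print("yaw",np.arctan2(-d[0],d[1]))
E
```

```text
box [[521.3, -221.0], [536.4, -135.5], [597.4, -149.1], [580.7, -233.9]] [ 558.9277106  -184.86751173] [np.float64(60.8), np.float64(86.8), np.float64(62.5), np.float64(86.4)]
yaw -0.1745751806174222
yaw -0.19422125875860333
field [[470.5, -35.7], [483.1, 79.3], [575.3, 70.0], [562.6, -46.5]] [522.86319211  16.76249234] [np.float64(92.7), np.float64(115.7), np.float64(92.6), np.float64(117.2)]
yaw -0.10945148150052476
yaw -0.10867172409240151
```

>>> {"name": "send_rows", "arguments": {"rows": [{"translation": [0,0,0],"delta_rot": [0,0,8.5]},{"translation": [0,0,0],"delta_rot": [0,0,8.5]},{"translation": [0,0,0],"delta_rot": [0,0,8.5]},{"translation": [0,0,0],"delta_rot": [0,0,8.5]},{"translation": [0,0,0],"delta_rot": [0,0,8.5]},{"translation": [0,0,0],"delta_rot": [0,0,8.5]},{"translation": [0,0,0],"delta_rot": [0,0,8.5]},{"translation": [0,0,0],"delta_rot": [0,0,8.5]},{"translation": [0,0,0],"delta_rot": [0,0,8.5]},{"translation": [0,0,0],"delta_rot": [0,0,8.5]}]}}

```text
time: 11.25
ee_pos: [575.5, -10.8, 297.6]
orientation: [-3.141, 0.0, 1.551]
contact_force: [-0.5, 0.7, 0.6]
gripper_width: 0.999
```

>>> {"name": "send_rows", "arguments": {"rows": [{"translation": [0,0,0],"delta_rot": [0,0,8.5]},{"translation": [0,0,0],"delta_rot": [0,0,1.9]},{"translation": [0,0,0],"delta_rot": [0,0,0]}]}}

```text
time: 11.55
ee_pos: [575.4, -10.7, 297.6]
orientation: [-3.141, 0.0, 1.376]
contact_force: [0.8, 0.0, 0.2]
gripper_width: 0.998
```

```bash
python3 -c "
from h import *
plan(559,-185,160,1.376)"
```

```text
yaw 1.3757 turn rz deg -0.02  then shift cm [-17.42   1.76  13.76]  (shift first: [-17.42   1.77  13.76] )
```

>>> {"name": "send_rows", "arguments": {"rows": [{"translation": [-4.35,0.44,0],"delta_rot": [0,0,0]},{"translation": [-4.35,0.44,0],"delta_rot": [0,0,0]},{"translation": [-4.35,0.44,0],"delta_rot": [0,0,0]},{"translation": [-4.35,0.44,2],"delta_rot": [0,0,0]},{"translation": [0,0,4],"delta_rot": [0,0,0]},{"translation": [0,0,4],"delta_rot": [0,0,0]},{"translation": [0,0,3.8],"delta_rot": [0,0,0]},{"translation": [0,0,0],"delta_rot": [0,0,0]},{"translation": [0,0,0],"delta_rot": [0,0,0]},{"translation": [0,0,0],"delta_rot": [0,0,0]}]}}

```text
time: 12.55
ee_pos: [559.8, -184.7, 162.1]
orientation: [3.139, 0.001, 1.377]
contact_force: [-0.0, -0.2, -0.4]
gripper_width: 1.005
```

```bash
python3 - <<'E'
from h import *
p=pose();print(np.array(p).tolist());plan(559,-185,72,1.376)
save("wrist","w4.png",None,1.5)
E
```

```text
[[559.808739895234, -184.65436040559678, 162.11532235150875], [3.13865349779875, 0.0005029588625020676, 1.3774725414861373]]
yaw 1.3775 turn rz deg 0.08  then shift cm [-0.05 -0.07  9.01]  (shift first: [-0.05 -0.07  9.01] )
```

View pics/w4.png

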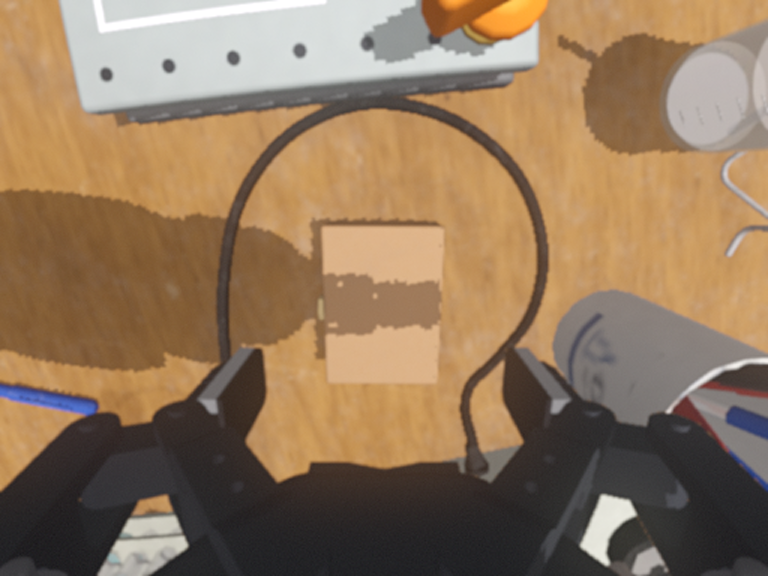

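```bash
python3 - <<'E'
from h import *
p=(np.array([559.81,-184.65,162.12]),np.array([3.13865,.0005,1.37747]))
B=ray("wrist",np.array([(322,226),(443,226),(437,384),(328,383)])/1.5,31,p);print(B.round(1).tolist(),B.mean(0))
for a,b in((0,1),(3,2),(3,0),(2,1)):
    d=B[b]-B[a];print(np.hypot(*d[:2]),np.arctan2(d[1],d[0]))
c=B.mean(0);plan(c[0],c[1],72,1.376)
E
```

```text
[[538.7, -137.3, 31.0], [598.1, -149.0, 31.0], [581.4, -235.6, 31.0], [521.6, -223.1, 31.0]] [ 559.94063483 -186.24075523   31.        ]
60.59539529478542 -0.19364412060310407
61.086236649376914 -0.20535452261460713
87.5259252315983 1.374286055028507
88.24120879653363 1.3798243251726374
yaw 1.3775 turn rz deg 0.08  then shift cm [-0.16  0.04  9.03]  (shift first: [-0.16  0.04  9.03] )
```

>>> {"name": "send_rows", "arguments": {"rows": [{"translation": [-0.16,0.04,3],"delta_rot": [0,0,0]},{"translation": [0,0,3],"delta_rot": [0,0,0]},{"translation": [0,0,2],"delta_rot": [0,0,0]},{"translation": [0,0,1],"delta_rot": [0,0,0]},{"translation": [0,0,0],"delta_rot": [0,0,0]}]}}

```text
time: 13.1
ee_pos: [558.8, -185.8, 70.1]
orientation: [-3.141, 0.0, 1.377]
contact_force: [0.0, 0.0, -0.5]
gripper_width: 1.002
```

>>> {"name": "send_rows", "arguments": {"rows": [{"translation": [0,0,0],"delta_rot": [0,0,0]},{"translation": [0,0,0],"delta_rot": [0,0,0]},{"translation": [0,0,0],"delta_rot": [0,0,0]},{"translation": [0,0,0],"delta_rot": [0,0,0]},{"translation": [0,0,0],"delta_rot": [0,0,0]}], "jaw": -1, "newtons": 25}}

```text
time: 13.6
ee_pos: [559.6, -186.1, 71.7]
orientation: [3.139, 0.0, 1.377]
contact_force: [-1.0, 0.4, 6.9]
gripper_width: 0.732
```

>>> {"name": "send_rows", "arguments": {"rows": [{"translation": [0,0,-0.5],"delta_rot": [0,0,0]},{"translation": [0,0,-1.5],"delta_rot": [0,0,0]},{"translation": [0,0,-2],"delta_rot": [0,0,0]},{"translation": [0,0,-3],"delta_rot": [0,0,0]},{"translation": [0,0,-3],"delta_rot": [0,0,0]},{"translation": [0,0,-2],"delta_rot": [0,0,0]},{"translation": [0,0,0],"delta_rot": [0,0,0]},{"translation": [0,0,0],"delta_rot": [0,0,0]}]}}

```text
time: 14.4
ee_pos: [558.6, -185.9, 190.3]
orientation: [3.141, 0.0, 1.377]
contact_force: [-0.9, 0.7, -1.1]
gripper_width: 0.733
```

```bash
python3 -c "
from h import *
print(monitor.read_state()['joint_pos'])
plan(522.7,17,184,-.1+np.pi/2)"
```

```text
[-3.21139893e-01  4.02846852e-01 -7.05790681e-02  1.09651066e+00
 -1.24213199e-04  1.44343522e+00]
yaw 1.377 turn rz deg -5.37  then shift cm [19.83 -5.6   0.63]  (shift first: [19.21 -7.43  0.63] )
```

>>> {"name": "send_rows", "arguments": {"rows": [{"translation": [2,-0.56,0],"delta_rot": [0,0,-2.7]},{"translation": [3.5,-1,0],"delta_rot": [0,0,-2.7]},{"translation": [4,-1.1,0],"delta_rot": [0,0,0]},{"translation": [4,-1.1,0],"delta_rot": [0,0,0]},{"translation": [3.5,-1,0],"delta_rot": [0,0,0]},{"translation": [2,-0.56,0],"delta_rot": [0,0,0]},{"translation": [0.8,-0.3,2],"delta_rot": [0,0,0]},{"translation": [0,0,2],"delta_rot": [0,0,0]},{"translation": [0,0,0.8],"delta_rot": [0,0,0]},{"translation": [0,0,0],"delta_rot": [0,0,0]}]}}

```text
time: 15.4
ee_pos: [524.8, 17.2, 140.2]
orientation: [-3.138, 0.001, 1.471]
contact_force: [-0.1, 0.6, -0.6]
gripper_width: 0.728
```

>>> {"name": "send_rows", "arguments": {"rows": [{"translation": [0,0,0],"delta_rot": [0,0,0]},{"translation": [0,0,0],"delta_rot": [0,0,0]}]}}

```text
time: 15.6
ee_pos: [526.5, 17.0, 142.6]
orientation: [3.141, -0.0, 1.471]
contact_force: [-0.0, -0.0, -0.8]
gripper_width: 0.731
```

```bash
python3 - <<'E'
from h import *
p=pose();print(np.array(p).tolist());plan(522.7,17,122,-.1+np.pi/2)
save("wrist","w5.png",None,1.5)
E
```

```text
[[526.467239053541, 16.98053869251082, 142.61624281123554], [3.1407116202751606, -5.1744523495100836e-05, 1.4707299760618016]]
yaw 1.4707 turn rz deg -0.0  then shift cm [-0.04 -0.38  2.06]  (shift first: [-0.04 -0.38  2.06] )
```

View pics/w5.png

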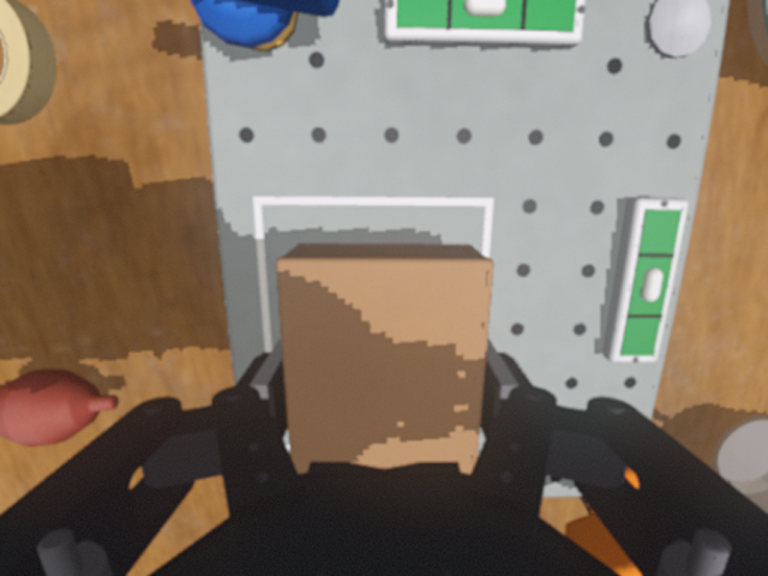

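>>> {"name": "send_rows", "arguments": {"rows": [{"translation": [0,-0.38,0.5],"delta_rot": [0,0,0]},{"translation": [0,0,0.8],"delta_rot": [0,0,0]},{"translation": [0,0,0.3],"delta_rot": [0,0,0]},{"translation": [0,0,0],"delta_rot": [0,0,0]},{"translation": [0,0,0],"delta_rot": [0,0,0]},{"translation": [0,0,0],"delta_rot": [0,0,0]}]}}

```text
time: 16.25
ee_pos: [522.4, 17.7, 126.1]
orientation: [3.141, 0.0, 1.471]
contact_force: [1.0, 0.5, -1.0]
gripper_width: 0.73
```

>>> {"name": "send_rows", "arguments": {"rows": [{"translation": [0,0,0.1],"delta_rot": [0,0,0]},{"translation": [0,0,0.1],"delta_rot": [0,0,0]},{"translation": [0,0,0],"delta_rot": [0,0,0]},{"translation": [0,0,0],"delta_rot": [0,0,0]}]}}

```text
time: 16.65
ee_pos: [522.2, 17.6, 124.0]
orientation: [-3.142, 0.0, 1.471]
contact_force: [-0.2, 0.7, -0.3]
gripper_width: 0.732
```

>>> {"name": "send_rows", "arguments": {"rows": [{"translation": [0,0,0.05],"delta_rot": [0,0,0]},{"translation": [0,0,0.05],"delta_rot": [0,0,0]},{"translation": [0,0,0.05],"delta_rot": [0,0,0]},{"translation": [0,0,0],"delta_rot": [0,0,0]},{"translation": [0,0,0],"delta_rot": [0,0,0]}]}}

```text
time: 17.15
ee_pos: [522.2, 17.7, 122.5]
orientation: [-3.141, 0.0, 1.471]
contact_force: [0.3, 0.4, -0.7]
gripper_width: 0.731
```

>>> {"name": "send_rows", "arguments": {"rows": [{"translation": [0,0,0.05],"delta_rot": [0,0,0]},{"translation": [0,0,0.05],"delta_rot": [0,0,0]},{"translation": [0,0,0],"delta_rot": [0,0,0]},{"translation": [0,0,0],"delta_rot": [0,0,0]}]}}

```text
time: 17.55
ee_pos: [522.3, 17.6, 121.7]
orientation: [3.141, 0.0, 1.471]
contact_force: [-0.9, -0.5, 1.1]
gripper_width: 0.734
```

>>> {"name": "send_rows", "arguments": {"rows": [{"translation": [0,0,0.04],"delta_rot": [0,0,0]},{"translation": [0,0,0],"delta_rot": [0,0,0]},{"translation": [0,0,0.04],"delta_rot": [0,0,0]},{"translation": [0,0,0],"delta_rot": [0,0,0]},{"translation": [0,0,0],"delta_rot": [0,0,0]}]}}

```text
time: 18.05
ee_pos: [522.2, 17.6, 121.4]
orientation: [3.141, 0.0, 1.471]
contact_force: [-2.8, -0.7, 8.9]
gripper_width: 0.727
```

Contact at 9 N. I'll open the jaws and rise.

>>> {"name": "send_rows", "arguments": {"rows": [{"translation": [0,0,0],"delta_rot": [0,0,0]},{"translation": [0,0,0],"delta_rot": [0,0,0]},{"translation": [0,0,0],"delta_rot": [0,0,0]},{"translation": [0,0,0],"delta_rot": [0,0,0]},{"translation": [0,0,-1],"delta_rot": [0,0,0]},{"translation": [0,0,-3],"delta_rot": [0,0,0]},{"translation": [0,0,-4],"delta_rot": [0,0,0]},{"translation": [0,0,-4],"delta_rot": [0,0,0]},{"translation": [0,0,-4],"delta_rot": [0,0,0]}], "jaw": 1}}

```text
time: 18.95
ee_pos: [521.9, 17.7, 283.1]
orientation: [3.141, 0.0, 1.471]
contact_force: [1.4, -0.2, 0.3]
gripper_width: 1.0
```

>>> {"name": "send_rows", "arguments": {"rows": [{"translation": [0,0,-2],"delta_rot": [0,0,0]},{"translation": [0,0,0],"delta_rot": [0,0,0]},{"translation": [0,0,0],"delta_rot": [0,0,0]},{"translation": [0,0,0],"delta_rot": [0,0,0]}]}}

```text
time: 19.35
ee_pos: [521.7, 17.6, 299.8]
orientation: [-3.14, 0.0, 1.471]
contact_force: [0.4, -0.0, -0.5]
gripper_width: 0.994
```

```bash
python3 - <<'E'
from h import *
p=pose();print(np.array(p).tolist())
save("wrist","w6.png",None,1.5)
E
```

```text
[[521.7120697452775, 17.642122910832867, 299.7944944913145], [-3.139877501925611, 0.0002945085241239376, 1.4712544774021477]]
```

View pics/w6.png

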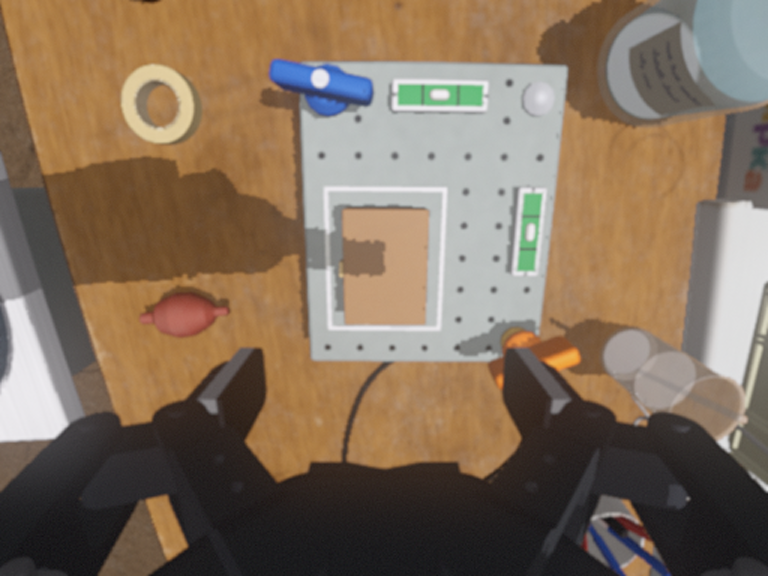

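The box is inside the outline and square with it: its top runs from (343,207) to (427,325), the outline from (326,188) to (445,329). Both bubbles are between their lines. One numeric check, then hand in.

```bash
python3 - <<'E'
from h import *
p=(np.array([521.71,17.64,299.79]),np.array([-3.13988,.0003,1.47125]))
B=ray("wrist",np.array([(343,207),(429,209),(426,325),(345,324)])/1.5,81,p).mean(0)
F=ray("wrist",np.array([(326,188),(446,189),(440,329),(329,328)])/1.5,50,p).mean(0)
print("box-field",B-F); arm.sign_off(); print(monitor.read_state()["time"])
E
```

```text
box-field [ 0.43828715  1.41620131 31.        ]
the job is handed in; nothing more can be done
the job is handed in; nothing more can be done
```

The table is level, and the wooden slide box sits flat inside the white outline. I handed the job in at about 19.5 s of the 56 s allowed; no verdict is reported.

- **Levelling:** I turned the blue screw about 0.75 rad clockwise and the orange one about 1.27 rad counter-clockwise. In the check afterwards, with the table still empty, both bubbles were centred to within about 1.5 mm.
- **Placing:** I gripped the box across its 62 mm sides and set it down with about 9 N of contact force.
- **Last picture:** It was taken after release with the arm raised clear. It shows the box square with the outline and about 1.5 mm from its centre, and both bubbles still between their lines. I did not move the other objects.

None of the checks failed or disagreed.

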